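Rock a warped resin casting on the surface plate and shim it steady

ROBOT

A 6-joint arm with a two-finger parallel gripper is mounted at the origin on the work surface. World frame = base frame: x ahead of the robot, y to its left, z up, the work surface at z = 0. Lengths are in mm, angles in rad, forces in N, time in s.
With the tool pointing down it reaches from about 375 to 900 mm from the base axis. Payload 3.1 kg.
Tool frame: the origin (TCP) lies midway between the tips of the shut fingers; the grasp point (between the pads) lies 19 mm behind it; z points along the fingers, y is the line along which they close (so a half turn about z gives the same grasp; the last joint's range is limited). The gripper opens to 85 mm and grips with 20 to 120 N. Pads are 22 mm wide; open, the fingers measure 114 mm over their backs; the gripper's body (76 mm by 85 mm) begins 54 mm behind the grasp point. The pads swing forward as they close: fully open they stand 13 mm farther back than shut.
Start: joints at [0.951, 0.527, 1.433, -0, 1.181, -0.178], TCP at [267.188, 564.985, 231.31] pointing down, gripper open.
Joint ranges: [-3.08, 3.08], [-0.75, 2.2], [0.22, 2.44], [-1.43, 4.57], [0, 2.65], [-2.85, 2.85]. Speed limits (rad/s): [2.79, 2.79, 3.14, 3.14, 3.14, 3.14].

INTERFACE

Orientations are given as a rotation vector (axis times angle).
In Python, from bench import r gives the robot as it stands. The module is installed in compiled form; this text tells all that it offers.
- The arm moves only by the tool play_rows, never from a script. Its argument "plan" is one flat list of numbers, 6 for each row, row after row: the shift along the tool's x, y, z as a fraction of full scale, then the turn, a rotation vector about the tool's x, y, z as a fraction of full scale. In form: [x, y, z, ax, ay, az, x, y, z, ax, ay, az, ...]. A call has 1 to 12 rows; each row shifts and turns the commanded pose from where the row before left it, along the tool's axes as they then stand; what a row does not reach is not made up. Full scale, the value 1, is 0.03 m for a shift and 0.08 rad for a turn. A row lasts 1/10 s, in which the tool goes at most 50 mm and 8.59 degrees, less where a joint would pass 70% of its speed; a pose out of reach is approached as far as the arm can. A call with a number of a shift or a turn outside -1 to 1 is refused whole. A call with a gripper value outside its range is refused whole. "claw" is the closure, from -1 (fully open) to 1 (shut), so that 0 is half open, set as the call begins (left out, the last holds). The fingers move at their own pace and stop on an object; "squeeze" is the grip in N (left out, the last holds). Time passes only in rows, so rows that do not move let the fingers close. It gives the time, the measured TCP pose, the force, the opening and the grip force at its end, in the units of the state.
- r.sense(): the state, without advancing time (a new reading comes with each control period).
- r.capture(name): name is "side" or "top"; returns a dict with "frame" (384x512x3 uint8, red, green, blue), "range_z" (384x512 float32, mm along the optical axis (not along the pixel's ray), 0 where there is no reading), "fx", "fy", "cx", "cy" (pixels), "dist_coeffs" ([k1, k2, p1, p2, k3] as OpenCV has them; the pictures are not rectified), "extrinsics" (4x4, takes a point from camera to world coordinates). Camera axes: x right, y up, looking along -z (the intrinsics and any distortion apply to the point x, -y, -z); pixel columns grow to the right and rows downward; lengths in mm; the calibration is good to about 2 mm. A picture is of the moment at which its call begins.
- r.finish_job(): hands the job in; it is judged then, once.
The state is a dict: "clock": time; "q": joint angles; "qd": joint speeds; "joint_efforts": joint torques, N m; "position": TCP position; "tool_rot": TCP orientation; "contact_force": force on the tool from outside, world axes, zero at the start; "ft_torque": the same for the moment, N m; "gripper_width": finger opening in mm; "grasp_force": force on a finger pad.
Only numpy, scipy, OpenCV 4.12 (cv2) and the standard library are available. Lean on these libraries where they do the work, as an engineer would, in place of code of your own. Each camera call takes 0.05 s, during which the arm holds its last target. There are 200 camera calls.

TASK

The round resin casting on the surface plate is warped: it lies level, but on one side its rim is lifted off the plate, and it rocks when pressed there. Press gently round its rim with the fingers to find where it rocks most, then slide the thin end of the loose wedge in under the rim at that place, pointing at the casting's middle, until it just bears, without lifting the casting out of level, shoving it along or forcing anything. Last, press the rim down gently, with a few newtons, above the wedge to check that it no longer rocks, and leave the wedge in place, the casting lying level where it was, and the other things undisturbed.

Things in the scene. Friction and masses are not known exactly. Their poses are not given: they have to be found in the camera images.
- plate: Grey stone surface plate, fixed, 360 x 360 mm, its flat top 30 mm above the table. Origin: centre of its underside, at table height; z up.
- disc: Dark green round resin casting lying loose on the plate, 200 mm in diameter, flat top 24 mm above the plate, 0.9 kg, brittle: keep presses under 30 N. Origin: centre of its underside; z up; its yaw tells nothing of the warp. The underside is flat over one half; over the other it rises evenly from the middle line to a 5 mm gap at the rim (radius 97 mm below). Which way differs every time.
- disc_top (a point): Centre of the casting's flat top. At rest the flat half holds it level, so the warp does not show in the pose. Pressed on top in the risen half (1 to 2 N at the rim in its middle, more towards its ends) it tips by up to 0.05 rad until it lands, and falls back when let go. Pressed on the flat half it stays put. It is hard: touch down at about 10 mm/s.
- wedge: Loose black plastic wedge, 0.1 kg, 90 mm long and 40 mm wide: a tapered tongue 60 mm long, 10 mm thick next to the handle and 2.2 mm at its thin end, and behind it an upright handle block 30 mm long (along x), 24 mm wide (along y) and 44 mm high. Origin: on the underside, under the middle of the handle; x points along the tongue to the thin end, z up. It starts flat on the table.
- wedge_tip (a point): Middle of the wedge's thin end, on the underside, 75 mm from the wedge's origin along its x. Pushed under the highest part of the rim, the wedge bears when the tip is about 76 mm from the casting's centre.
- mixing_cup: White mixing cup, 80 mm wide, 100 mm high, a bystander. Origin: centre of its underside.
- pigment_jar: Amber jar, 60 mm wide, 90 mm high, a bystander. Origin: centre of its underside.
- pigment_bowl: Small terracotta bowl, 80 mm wide, 40 mm high, a bystander. Origin: centre of its underside.
- hardener_tin: Plain metal tin, 72 mm wide, 110 mm high, a bystander. Origin: centre of its underside.
Not all that is in view belongs to the job. What is shaped like the disc but orange or pink is not meant.

How it is judged (in metres and radians):
On the way, in this order (a step that is already met when the one before it is completed fails the run):
1. the casting is rocked by a press of the fingers, away from the wedge (angle between disc's own z axis and vertical above 0.025 rad and contact force between the fingers and disc above 0.3 N and contact force between wedge and disc below 0.05 N), for 0.05 s.
2. the wedge's thin end is under the rim, its tip within 86 mm of the casting's centre, flat on the plate, the casting level within 0.012 rad and not touched by the fingers (horizontal distance between wedge_tip and disc below 0.086 m and angle between disc's own z axis and vertical below 0.012 rad and z of wedge_tip in the frame of plate below 0.034 m and contact force between the fingers and disc below 0.1 N), for 0.2 s.
3. the fingers press the rim down above the wedge with over 2 N, the wedge bears over 1.5 N, and the casting stays level within 0.012 rad (contact force between the fingers and disc above 2 N and contact force between wedge and disc above 1.5 N and angle between disc's own z axis and vertical below 0.012 rad and horizontal distance between wedge_tip and disc below 0.086 m), for 0.1 s.
At the end, for the whole second after the job is handed in: The wedge lies flat on the plate with its tip under the casting, within 86 mm of the casting's centre; the casting is level within 0.012 rad, within 30 mm of where it started, and both are at rest (horizontal distance between wedge_tip and disc below 0.086 m and z of wedge_tip in the frame of plate below 0.034 m and angle between wedge's own z axis and vertical below 0.05 rad and angle between disc's own z axis and vertical below 0.012 rad and distance of disc from where it was at the start of the episode below 0.03 m and linear speed of each of disc, wedge below 0.02 m/s); the robot touches nothing.
It fails at once if the casting is pressed with more than 30 N (contact force between the fingers and disc above 30 N).
It fails at once if the wedge is forced against the casting with more than 30 N (contact force between wedge and disc above 30 N).
It fails at once if the casting is tipped by more than 0.09 rad or shoved more than 40 mm (angle between disc's own z axis and vertical above 0.09 rad or distance of disc from where it was at the start of the episode above 0.04 m).
It fails at once if a bystander is moved by more than 30 mm (distance of any of mixing_cup, pigment_jar, pigment_bowl, hardener_tin from where it was at the start of the episode above 0.03 m).
It also fails if it takes over 70 s, if anything falls off the work surface, if the arm or the gripper's body presses on something with over 40 N, if the wrist force passes 120 N, or if a joint passes its speed limit or range.

## Working session

There is one attempt and no reset: what is moved stays moved. The work goes in short steps, Python scripts to look and compute and a tool call to move; the robot and the scene stay as the last step left them, time stands still between calls to the robot, and variables do not carry over. Pictures are saved under pics/ and viewed, at most 10 in all, crops included, and the job is handed in when it is done.

Besides the shell and the picture viewer there is one more tool, called by a JSON object that holds its "api" and its "payload", one argument or row to a line. play_rows: Moves the arm, as the interface text tells. Shift numbers are shares of 0.03 m and turn numbers shares of 0.08 rad, none past 1 either way. Its arguments: {"type":"object","properties":{"plan":{"type":"array"},"claw":{"type":"number"},"squeeze":{"type":"number"}},"required":["plan"]}

```bash
mkdir -p pics; cat > h.py <<'E'
import numpy as np, cv2, pickle
from bench import r
from scipy.spatial.transform import Rotation as R
def cap(n):
    c=r.capture(n); return c
def ray(c,px):
    K=np.array([[c['fx'],0,c['cx']],[0,c['fy'],c['cy']],[0,0,1]])
    p=cv2.undistortPoints(np.array(px,float).reshape(-1,1,2),K,np.array(c['dist_coeffs'],float)).reshape(-1,2)
    d=np.c_[p[:,0],-p[:,1],-np.ones(len(p))]
    E=np.array(c['extrinsics']); return E[:3,3],d@E[:3,:3].T
def onplane(c,px,z):
    o,d=ray(c,px); return o+d*((z-o[2])/d[:,2])[:,None]
def st():
    s=r.sense(); print('t',s['clock'],'p',np.round(s['position'],1),'F',np.round(s['contact_force'],2),'w',s['gripper_width'],'g',s['grasp_force']);return s
E
python3 - <<'E'
from h import *
a=cap('top');b=cap('side')
cv2.imwrite('pics/a.png',np.hstack([a['frame'],b['frame']])[:,:,::-1][:, :][:, :1024] if 0 else cv2.resize(np.vstack([a['frame'],b['frame']])[:,:,::-1],(400,600)))
cv2.imwrite('pics/top.png',a['frame'][:,:,::-1]);cv2.imwrite('pics/side.png',b['frame'][:,:,::-1])
s=st();print(R.from_rotvec(s['tool_rot']).as_matrix().round(3))
for c in(a,b):print(np.round(c['extrinsics'],2),c['fx'],c['cx'],c['cy'],c['dist_coeffs'])
E
```

```text
t 0.1 p [266.8 564.5 230.4] F [-0.05  0.03  0.95] w 85.1846277017564 g 0.0
[[-0.904  0.428 -0.001]
 [ 0.428  0.904 -0.002]
 [ 0.    -0.002 -1.   ]]
[[ 1.00000e-01  9.70000e-01 -2.10000e-01  2.19040e+02]
 [-9.90000e-01  1.00000e-01 -2.00000e-02 -4.21000e+01]
 [-0.00000e+00  2.10000e-01  9.80000e-01  1.40604e+03]
 [ 0.00000e+00  0.00000e+00  0.00000e+00  1.00000e+00]] 378.69331222125163 255.43289018343364 193.6458242364847 [-0.0857484  0.         0.         0.         0.       ]
[[ 8.70000e-01  2.70000e-01 -4.10000e-01 -1.16610e+02]
 [-4.90000e-01  4.80000e-01 -7.30000e-01 -1.13185e+03]
 [-0.00000e+00  8.40000e-01  5.50000e-01  8.84630e+02]
 [ 0.00000e+00  0.00000e+00  0.00000e+00  1.00000e+00]] 425.7745864298188 260.72668396043497 190.48180279755562 [-0.02649912  0.          0.          0.          0.        ]
```

View pics/top.png

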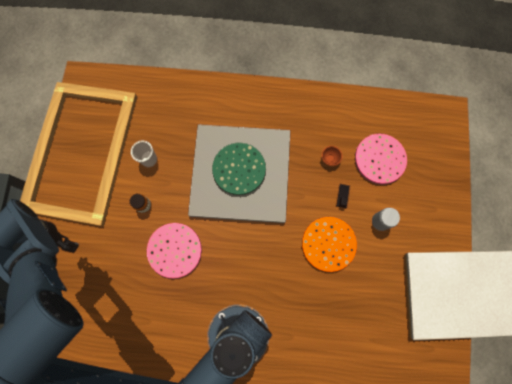

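View pics/side.png

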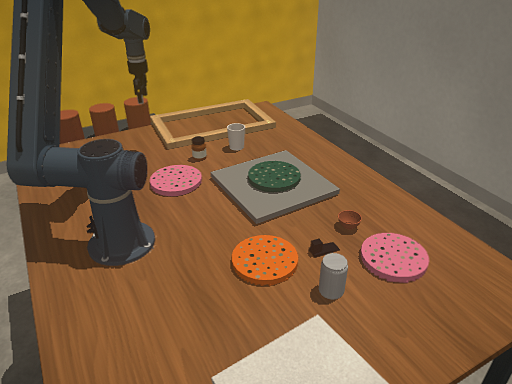

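The casting is the green disc at top view (239,169). The lookalikes are pink at (174,250) and (381,159), and orange at (330,244). The wedge is the black block at (343,196); the dark jar at (140,203) could be confused with it. The tin at (386,219) and bowl at (331,158) are near the wedge. Next I'll check a crop and measure.

```bash
python3 - <<'E'
from h import *
a=cap('top');b=cap('side')
f=a['frame'];hsv=cv2.cvtColor(f,cv2.COLOR_RGB2HSV)
m=cv2.inRange(hsv,(55,80,20),(95,255,200));m=cv2.morphologyEx(m,cv2.MORPH_CLOSE,np.ones((7,7)))
cs,_=cv2.findContours(m,0,1);c=max(cs,key=cv2.contourArea)
P=onplane(a,c.reshape(-1,2),54)[:,:2].astype(np.float32);print('disc',cv2.minEnclosingCircle(P),P.mean(0),cv2.fitEllipse(P))
# plate
for nm,px,z in [('cup',(144,150),100),('jar',(140,200),90),('bowl',(331,158),40),('tin',(390,217),110),('orange',(330,244),24)]:
    print(nm,onplane(a,[px],z).round())
# wedge height map
def cloud(c,x0,x1,y0,y1):
    vv,uu=np.mgrid[y0:y1,x0:x1];px=np.c_[uu.ravel(),vv.ravel()]
    o,d=ray(c,px);return px,o+d*c['range_z'][y0:y1,x0:x1].ravel()[:,None]
for c,box in((a,(325,362,175,215)),(b,(300,345,230,265))):
    px,P=cloud(c,*box);rgb=c['frame'][px[:,1],px[:,0]]
    k=rgb.max(1)<45; Q=P[k];print(len(Q))
    top=Q[Q[:,2]>35];low=Q[Q[:,2]<20]
    print('top',top.mean(0).round(1),len(top),'low',low.mean(0).round(1),len(low))
    print(cv2.minAreaRect(px[k].astype(np.float32)), Q.min(0).round(),Q.max(0).round())
    m=k.astype(np.uint8)
w=cv2.resize(f[165:235,300:410],None,fx=4,fy=4,interpolation=2)
s=cv2.resize(b['frame'][215:285,280:390],None,fx=4,fy=4,interpolation=2)
cv2.imwrite('pics/w.png',np.vstack([w,s])[:,:,::-1])
E
```

```text
disc ((597.1846313476562, 58.681182861328125), 97.51408386230469) [597.51447  58.72902] ((596.6845092773438, 59.1141242980957), (189.11778259277344, 191.9359130859375), 144.4840087890625)
cup [[619. 407. 100.]]
jar [[435. 394.  90.]]
bowl [[ 676. -283.   40.]]
tin [[ 459. -490.  110.]]
orange [[ 354. -301.   24.]]
144
top [ 504.3 -326.2   93.7] 27 low [ 551.5 -340.8    7.3] 106
((342.63104248046875, 196.0174560546875), (7.59941291809082, 20.485374450683594), 7.594643592834473) [ 219. -359.   -1.] [ 582.  -42. 1406.]
16
top [ 524.9 -333.7   45.4] 3 low [ 571.8 -352.     4.4] 13
((326.24652099609375, 244.29136657714844), (22.37309455871582, 13.15373420715332), 49.76364517211914) [ 514. -366.    2.] [ 591. -329.   46.]
```

View pics/w.png

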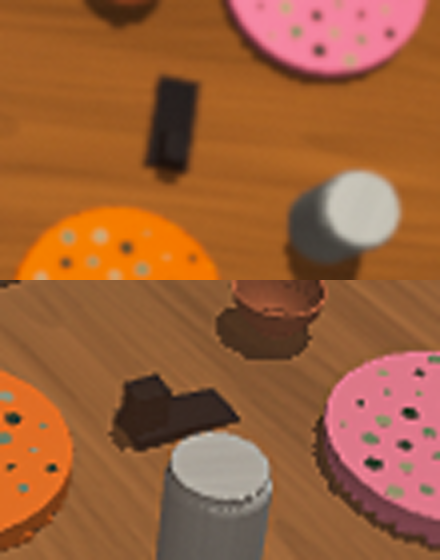

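The crop confirms the wedge: the handle is at the near end (crop 170,150) and the tongue points along +x (tip edge at crop 163–198, 80). The side view agrees. The casting's centre is about (597, 59).

```bash
python3 - <<'E'
from h import *
a=cap('top');b=cap('side')
def corners(c,x0,y0,x1,y1,S=8):
    g=cv2.resize(c['frame'][y0:y1,x0:x1],None,fx=S,fy=S,interpolation=cv2.INTER_CUBIC).max(2)
    m=(g<65).astype(np.uint8)
    cs,_=cv2.findContours(m,0,1);k=max(cs,key=cv2.contourArea)
    p=cv2.approxPolyDP(k,8,True).reshape(-1,2);return (p+.5)/S-.5+[x0,y0]
p=corners(a,325,175,362,215);print(p.round(1));
for q,w in zip(p,onplane(a,p,3)):print(q.round(1),w.round(1))
p=corners(b,300,230,345,265)
for q,w,u in zip(p,onplane(b,p,2),onplane(b,p,44)):print(q.round(1),w.round(1),u.round(1))
# plate corners
g=cv2.cvtColor(a['frame'],cv2.COLOR_RGB2HSV);m=cv2.inRange(g,(0,0,80),(180,40,190));m[:100]=0;m[240:]=0;m[:,:180]=0;m[:,300:]=0
cs,_=cv2.findContours(m,0,1);rc=cv2.minAreaRect(max(cs,key=cv2.contourArea));print('plate',onplane(a,cv2.boxPoints(rc),30).round())
E
```

```text
[[340.6 184.4]
 [336.7 205.1]
 [344.7 207.4]
 [348.2 186.3]]
[340.6 184.4] [ 586.6 -332.2    3. ]
[336.7 205.1] [ 505.  -321.8    3. ]
[344.7 207.4] [ 498.9 -352.6    3. ]
[348.2 186.3] [ 582.2 -361.9    3. ]
[308.4 250.1] [ 504.4 -322.     2. ] [ 474.8 -360.5   44. ]
[313.3 256.4] [ 500.7 -353.7    2. ] [ 471.3 -390.7   44. ]
[315.3 256.9] [ 504.7 -358.5    2. ] [ 475.2 -395.3   44. ]
[339.2 249.2] [ 590.7 -365.7    2. ] [ 557.1 -402.2   44. ]
[332.8 242.2] [ 593.9 -328.8    2. ] [ 560.1 -367.    44. ]
[322.6 243.8] [ 560.6 -319.2    2. ] [ 528.4 -357.9   44. ]
[318.2 238.4] [ 564.1 -290.6    2. ] [ 531.7 -330.6   44. ]
[311.1 240.7] [ 537.5 -288.6    2. ] [ 506.4 -328.7   44. ]
[310.8 245.4] [ 523.5 -307.4    2. ] [ 493.  -346.7   44. ]
plate [[ 635.   58.   30.]
 [ 756.   67.   30.]
 [ 767. -111.   30.]
 [ 645. -116.   30.]]
```

```bash
cat >> h.py <<'E'
C=np.array([597.,59.])
def go(x,y,z,yaw=None):
    "tool-frame shift in full-scale units (total), and turn about tool z to bring tool-y to world angle yaw"
    s=r.sense();M=R.from_rotvec(s['tool_rot']).as_matrix()
    d=M.T@(np.array([x,y,z])-s['position'])/30
    print('shift units',d.round(2))
    cur=np.arctan2(M[1,1],M[0,1])
    if yaw is not None:
        e=(yaw-cur+np.pi/2)%np.pi-np.pi/2; print('turn units about tool z',round(-e/.08,2),'q6',s['q'][5])
    print('cur yaw',cur.round(3),'tilt',M[:,2].round(4))
def topplane(n,k=3):
    "fit plane to disc top, points by height+radius; slopes"
    Q=[]
    for _ in range(k):
        c=r.capture(n);vv,uu=np.mgrid[0:384,0:512];px=np.c_[uu.ravel(),vv.ravel()]
        z=c['range_z'].ravel();o,d=ray(c,px);P=o+d*z[:,None]
        Q.append(P[(np.hypot(P[:,0]-C[0],P[:,1]-C[1])<90)&(abs(P[:,2]-54)<12)&(z>0)])
    Q=np.vstack(Q);A=np.c_[Q[:,:2]-C,np.ones(len(Q))]
    w=np.ones(len(Q),bool)
    for _ in range(5):
        x=np.linalg.lstsq(A[w],Q[w,2],rcond=None)[0];e=Q[:,2]-A@x;w=abs(e)<2.5*e[w].std()+.01
    print(n,len(Q),'slope',x.round(4),'sd',e[w].std().round(2));return x
E
python3 - <<'E'
from h import *
base=[topplane('top',1),topplane('side',1)];pickle.dump(base,open('base.pkl','wb'))
go(597,144,200);go(597,144,75)
E
```

```text
top 1771 slope [ 3.0000e-04 -9.0000e-04  5.4231e+01] sd 2.61
side 912 slope [ 6.00000e-04 -1.20000e-03  5.44563e+01] sd 1.75
shift units [-15.94  -7.98   1.04]
cur yaw 1.129 tilt [-2.e-04 -3.e-04 -1.e+00]
shift units [-15.94  -7.98   5.21]
cur yaw 1.129 tilt [-2.e-04 -3.e-04 -1.e+00]
```

{"api": "play_rows", "payload": {
  "plan": [-1, -0.5, 0, 0, 0, 0, -1, -0.5, 0, 0, 0, 0, -1, -0.5, 0, 0, 0, 0, -1, -0.5, 0, 0, 0, 0, -1, -0.5, 0, 0, 0, 0, -1, -0.5, 0, 0, 0, 0, -1, -0.5, 0, 0, 0, 0, -1, -0.5, 0, 0, 0, 0, -1, -0.5, 0.5, 0, 0, 0, -1, -0.5, 0.5, 0, 0, 0, -1, -0.5, 0.5, 0, 0, 0, -1, -0.5, 0.5, 0, 0, 0],
  "claw": 1
}}

```text
clock: 1.6
position: [516.6, 247.2, 171.0]
tool_rot: [0.688, 3.065, 0.001]
contact_force: [-0.1, -0.5, -0.4]
gripper_width: 0.2
grasp_force: 0.0
```

{"api": "play_rows", "payload": {
  "plan": [-1, -0.5, 0.5, 0, 0, 0, -1, -0.5, 0.5, 0, 0, 0, -1, -0.5, 0.5, 0, 0, 0, -0.94, -0.48, 0.5, 0, 0, 0, 0, 0, 0.5, 0, 0, 0, 0, 0, 0, 0, 0, 0, 0, 0, 0, 0, 0, 0]
}}

```text
clock: 2.3
position: [596.1, 144.7, 96.0]
tool_rot: [-0.687, -3.064, 0.0]
contact_force: [-0.1, 0.6, 0.3]
gripper_width: 0.1
grasp_force: 0.0
```

```bash
python3 -c "
from h import *
st();go(597,144,56)"
```

```text
t 2.3 p [596.1 144.7  96. ] F [-0.11  0.56  0.28] w 0.06663999732369831 g 0.0
shift units [-0.04 -0.01  1.33]
cur yaw 1.129 tilt [-1.9e-03  2.0e-04 -1.0e+00]
```

{"api": "play_rows", "payload": {
  "plan": [0, 0, 0.4, 0, 0, 0, 0, 0, 0.4, 0, 0, 0, 0, 0, 0.3, 0, 0, 0, 0, 0, 0.1, 0, 0, 0, 0, 0, 0.05, 0, 0, 0, 0, 0, 0.03, 0, 0, 0, 0, 0, 0.03, 0, 0, 0, 0, 0, 0.03, 0, 0, 0, 0, 0, 0.03, 0, 0, 0, 0, 0, 0, 0, 0, 0]
}}

```text
clock: 3.3
position: [597.1, 144.1, 55.3]
tool_rot: [0.688, 3.065, 0.0]
contact_force: [0.7, -0.2, 0.7]
gripper_width: 0.1
grasp_force: 0.0
```

{"api": "play_rows", "payload": {
  "plan": [0, 0, 0.03, 0, 0, 0, 0, 0, 0.03, 0, 0, 0, 0, 0, 0.03, 0, 0, 0]
}}

```text
clock: 3.6
position: [597.3, 144.1, 53.9]
tool_rot: [0.688, 3.065, 0.0]
contact_force: [-2.8, 0.5, 13.4]
gripper_width: 0.2
grasp_force: 6.8
```

{"api": "play_rows", "payload": {
  "plan": [0, 0, 0.03, 0, 0, 0, 0, 0, 0, 0, 0, 0]
}}

```text
clock: 3.8
position: [597.3, 144.1, 53.9]
tool_rot: [0.688, 3.065, 0.0]
contact_force: [-3.2, -0.7, 13.3]
gripper_width: 0.1
grasp_force: 6.7
```

```bash
python3 -c "
from h import *
st();topplane('side',1);topplane('top',1)"
```

```text
t 3.8 p [597.3 144.1  53.9] F [-3.18 -0.7  13.33] w 0.10667443263898078 g 6.653001938393572
side 916 slope [-9.00000e-04 -1.30000e-03  5.44421e+01] sd 1.88
top 1573 slope [-1.50000e-03 -2.00000e-03  5.42546e+01] sd 2.7
```

+y side is hard and flat (13 N, no tilt). Next I'll try the opposite side.

{"api": "play_rows", "payload": {
  "plan": [0, 0, -0.5, 0, 0, 0, 0, 0, -0.5, 0, 0, 0, -0.4, -0.85, 0, 0, 0, 0, -0.4, -0.85, 0, 0, 0, 0, -0.4, -0.85, 0, 0, 0, 0, -0.4, -0.85, 0, 0, 0, 0, -0.4, -0.85, 0, 0, 0, 0, -0.4, -0.85, 0, 0, 0, 0, 0, 0, 0.4, 0, 0, 0, 0, 0, 0.3, 0, 0, 0, 0, 0, 0.1, 0, 0, 0, 0, 0, 0, 0, 0, 0]
}}

```text
clock: 5.1
position: [595.9, -23.6, 56.7]
tool_rot: [-0.686, -3.063, -0.0]
contact_force: [0.4, 0.1, -0.3]
gripper_width: -0.4
grasp_force: 0.0
```

{"api": "play_rows", "payload": {
  "plan": [0, 0, 0.03, 0, 0, 0, 0, 0, 0.03, 0, 0, 0, 0, 0, 0, 0, 0, 0]
}}

```text
clock: 5.4
position: [596.9, -24.5, 56.0]
tool_rot: [0.687, 3.065, -0.0]
contact_force: [0.0, -0.2, 0.2]
gripper_width: 0.1
grasp_force: 0.0
```

{"api": "play_rows", "payload": {
  "plan": [0, 0, 0.03, 0, 0, 0, 0, 0, 0, 0, 0, 0]
}}

```text
clock: 5.6
position: [596.8, -24.9, 55.0]
tool_rot: [0.688, 3.065, -0.0]
contact_force: [-0.6, -0.5, -0.2]
gripper_width: 0.5
grasp_force: 0.0
```

{"api": "play_rows", "payload": {
  "plan": [0, 0, 0.03, 0, 0, 0, 0, 0, 0.03, 0, 0, 0, 0, 0, 0, 0, 0, 0]
}}

```text
clock: 5.9
position: [597.0, -25.1, 53.1]
tool_rot: [0.688, 3.065, -0.0]
contact_force: [0.1, -0.1, 0.5]
gripper_width: 0.1
grasp_force: 0.3
```

{"api": "play_rows", "payload": {
  "plan": [0, 0, 0.03, 0, 0, 0, 0, 0, 0, 0, 0, 0]
}}

```text
clock: 6.1
position: [597.0, -25.1, 52.2]
tool_rot: [0.688, 3.065, -0.0]
contact_force: [0.4, -0.1, -0.0]
gripper_width: 0.0
grasp_force: 0.5
```

It gives here. I'll continue to landing.

{"api": "play_rows", "payload": {
  "plan": [0, 0, 0.03, 0, 0, 0, 0, 0, 0.03, 0, 0, 0, 0, 0, 0, 0, 0, 0]
}}

```text
clock: 6.4
position: [597.1, -25.2, 51.0]
tool_rot: [0.688, 3.064, -0.0]
contact_force: [-0.2, -0.7, 3.8]
gripper_width: 0.0
grasp_force: 2.0
```

```bash
python3 -c "
from h import *
st();topplane('side',1);topplane('top',1)"
```

```text
t 6.4 p [597.1 -25.2  51. ] F [-0.17 -0.74  3.79] w 0.030044558366847007 g 2.028678899173322
side 779 slope [-2.87000e-02  4.28000e-02  5.45857e+01] sd 1.96
top 0 slope [0. 0. 0.] sd nan
  ret = _var(a, axis=axis, dtype=dtype, out=out, ddof=ddof,
  arrmean = um.true_divide(arrmean, div, out=arrmean,
  ret = ret.dtype.type(ret / rcount)
```

Tilt magnitude is 0.053, towards about -56°. I'll cross-check with one more press at -20°.

{"api": "play_rows", "payload": {
  "plan": [0, 0, -0.2, 0, 0, 0, 0, 0, -0.5, 0, 0, 0, -0.4, 0.7, 0, 0, 0, 0, -0.4, 0.7, 0, 0, 0, 0, -0.4, 0.7, 0, 0, 0, 0, -0.4, 0.7, 0, 0, 0, 0, 0, 0, 0.3, 0, 0, 0, 0, 0, 0.2, 0, 0, 0, 0, 0, 0.05, 0, 0, 0, 0, 0, 0.03, 0, 0, 0, 0, 0, 0.03, 0, 0, 0, 0, 0, 0, 0, 0, 0]
}}

```text
clock: 7.7
position: [675.7, 30.0, 53.2]
tool_rot: [-0.689, -3.065, 0.0]
contact_force: [-0.9, 1.0, -0.2]
gripper_width: 0.1
grasp_force: 0.2
```

{"api": "play_rows", "payload": {
  "plan": [0, 0, 0.03, 0, 0, 0, 0, 0, 0, 0, 0, 0]
}}

```text
clock: 7.9
position: [676.2, 30.2, 52.4]
tool_rot: [0.688, 3.065, -0.0]
contact_force: [0.0, -0.9, 1.1]
gripper_width: -0.1
grasp_force: 0.4
```

{"api": "play_rows", "payload": {
  "plan": [0, 0, 0.03, 0, 0, 0, 0, 0, 0, 0, 0, 0]
}}

```text
clock: 8.1
position: [676.4, 30.3, 51.4]
tool_rot: [0.688, 3.064, -0.0]
contact_force: [-0.6, 0.3, 0.8]
gripper_width: 0.0
grasp_force: 0.5
```

{"api": "play_rows", "payload": {
  "plan": [0, 0, 0.03, 0, 0, 0, 0, 0, 0, 0, 0, 0]
}}

```text
clock: 8.3
position: [676.5, 30.3, 50.9]
tool_rot: [0.688, 3.064, -0.0]
contact_force: [-0.3, -1.3, 3.0]
gripper_width: -0.3
grasp_force: 1.6
```

```bash
python3 -c "
from h import *
x=topplane('side',1)
import math
print(math.degrees(math.atan2(-(x[1]+.0012),-(x[0]-.0006))))
go(516,-340,200,-0.1+np.pi/2);go(516,-340,70)"
```

```text
side 948 slope [-2.93000e-02  4.32000e-02  5.45788e+01] sd 1.94
-56.04257856358254
shift units [ -0.45 -13.44  -4.97]
turn units about tool z -4.27 q6 -1.2487454577945916
cur yaw 1.129 tilt [ 9.e-04 -3.e-04 -1.e+00]
shift units [ -0.44 -13.45  -0.64]
cur yaw 1.129 tilt [ 9.e-04 -3.e-04 -1.e+00]
```

The warp's middle is at -56°; both presses agree. Next I'll lift and turn the wrist by +2.80 rad about tool z, so q6 stays in range for both the grasp and the placement, then go to the wedge.

{"api": "play_rows", "payload": {
  "plan": [0, 0, -1, 0, 0, 0, 0, 0, -1, 0, 0, 1, 0, 0, -1, 0, 0, 1, 0, 0, -1, 0, 0, 1, 0, 0, -1, 0, 0, 1, 0, 0, 0, 0, 0, 1, 0, 0, 0, 0, 0, 1, 0, 0, 0, 0, 0, 1, 0, 0, 0, 0, 0, 1, 0, 0, 0, 0, 0, 1, 0, 0, 0, 0, 0, 1, 0, 0, 0, 0, 0, 1],
  "claw": -0.3
}}

```text
clock: 9.55
position: [675.5, 30.8, 199.7]
tool_rot: [-1.931, -2.476, 0.001]
contact_force: [0.1, 0.0, -0.1]
gripper_width: 55.7
grasp_force: 0.0
```

{"api": "play_rows", "payload": {
  "plan": [0, 0, 0, 0, 0, 1, 0, 0, 0, 0, 0, 1, 0, 0, 0, 0, 0, 1, 0, 0, 0, 0, 0, 1, 0, 0, 0, 0, 0, 1, 0, 0, 0, 0, 0, 1, 0, 0, 0, 0, 0, 1, 0, 0, 0, 0, 0, 1, 0, 0, 0, 0, 0, 1, 0, 0, 0, 0, 0, 1, 0, 0, 0, 0, 0, 1, 0, 0, 0, 0, 0, 1]
}}

```text
clock: 10.75
position: [675.5, 30.8, 199.7]
tool_rot: [-2.857, -1.304, 0.002]
contact_force: [-0.9, -1.2, -0.2]
gripper_width: 55.5
grasp_force: 0.0
```

{"api": "play_rows", "payload": {
  "plan": [0, 0, 0, 0, 0, 1, 0, 0, 0, 0, 0, 1, 0, 0, 0, 0, 0, 1, 0, 0, 0, 0, 0, 1, 0, 0, 0, 0, 0, 1, 0, 0, 0, 0, 0, 1, 0, 0, 0, 0, 0, 1, 0, 0, 0, 0, 0, 1, 0, 0, 0, 0, 0, 1, 0, 0, 0, 0, 0, 1, 0, 0, 0, 0, 0, 1, 0, 0, 0, 0, 0, 1]
}}

```text
clock: 11.95
position: [675.6, 30.8, 199.7]
tool_rot: [-3.137, 0.162, 0.002]
contact_force: [-0.6, 1.4, 0.1]
gripper_width: 55.3
grasp_force: 0.0
```

```bash
python3 -c "
from h import *
st();go(516,-340,100,-1.67)"
```

```text
t 11.95 p [675.6  30.8 199.7] F [-0.65  1.36  0.11] w 55.34270852462424 g 0.0
shift units [-4.01 12.85  3.32]
turn units about tool z -0.05 q6 1.554510312134861
cur yaw -1.674 tilt [-1.4e-03  7.0e-04 -1.0e+00]
```

{"api": "play_rows", "payload": {
  "plan": [-0.33, 1, 0, 0, 0, 0, -0.33, 1, 0, 0, 0, 0, -0.33, 1, 0, 0, 0, 0, -0.33, 1, 0, 0, 0, 0, -0.33, 1, 0, 0, 0, 0, -0.33, 1, 0, 0, 0, 0, -0.33, 1, 0, 0, 0, 0, -0.33, 1, 0.5, 0, 0, 0, -0.33, 1, 0.5, 0, 0, 0, -0.33, 1, 0.5, 0, 0, 0, -0.33, 1, 0.5, 0, 0, 0, -0.35, 1, 0.5, 0, 0, 0]
}}

```text
clock: 13.15
position: [520.6, -316.4, 124.5]
tool_rot: [-3.137, 0.157, 0.0]
contact_force: [0.0, -0.6, -0.5]
gripper_width: 55.7
grasp_force: 0.0
```

{"api": "play_rows", "payload": {
  "plan": [0, 0.85, 0.5, 0, 0, 0, 0, 0, 0.3, 0, 0, 0, 0, 0, 0, 0, 0, 0]
}}

```text
clock: 13.45
position: [517.5, -340.2, 99.5]
tool_rot: [-3.134, 0.159, 0.005]
contact_force: [-0.4, 1.4, -0.2]
gripper_width: 55.5
grasp_force: 0.0
```

```bash
python3 -c "
from h import *
st();go(516,-340,14,-1.67)
a=cap('top');b=cap('side')
w=cv2.resize(a['frame'][165:235,300:410],None,fx=4,fy=4,interpolation=2)
s=cv2.resize(b['frame'][200:270,260:370],None,fx=4,fy=4,interpolation=2)
cv2.imwrite('pics/w2.png',np.vstack([w,s])[:,:,::-1])"
```

```text
t 13.45 p [ 517.5 -340.2   99.5] F [-0.42  1.44 -0.16] w 55.45891599795107 g 0.0
shift units [-0.04  0.01  2.85]
turn units about tool z -0.03 q6 0.9098531405084884
cur yaw -1.672 tilt [-0.0029  0.0036 -1.    ]
```

View pics/w2.png

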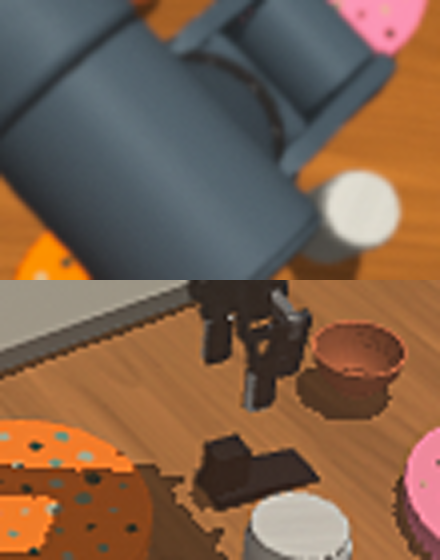

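Side crop: the two fingers (crop 215,345 and 258,390) straddle the line of the handle (225,455). I'll descend and grip gently.

{"api": "play_rows", "payload": {
  "plan": [-0.04, 0, 0.7, 0, 0, 0, 0, 0, 0.7, 0, 0, 0, 0, 0, 0.7, 0, 0, 0, 0, 0, 0.4, 0, 0, 0, 0, 0, 0.2, 0, 0, 0, 0, 0, 0.1, 0, 0, 0, 0, 0, 0, 0, 0, 0]
}}

```text
clock: 14.25
position: [518.0, -341.0, 17.9]
tool_rot: [3.137, -0.157, 0.001]
contact_force: [0.3, 0.1, 1.0]
gripper_width: 55.6
grasp_force: 0.0
```

{"api": "play_rows", "payload": {
  "plan": [0, 0, 0, 0, 0, 0, 0, 0, 0, 0, 0, 0, 0, 0, 0, 0, 0, 0, 0, 0, 0, 0, 0, 0, 0, 0, 0, 0, 0, 0, 0, 0, 0, 0, 0, 0],
  "claw": 1,
  "squeeze": 30
}}

```text
clock: 14.85
position: [518.0, -341.5, 18.3]
tool_rot: [3.137, -0.157, 0.002]
contact_force: [0.3, 0.6, 5.7]
gripper_width: 23.4
grasp_force: 31.1
```

{"api": "play_rows", "payload": {
  "plan": [0, 0, -0.5, 0, 0, 0, 0, 0, -0.5, 0, 0, 0, 0, 0, -1, 0, 0, 0, 0, 0, 0, 0, 0, 0]
}}

```text
clock: 15.25
position: [519.9, -343.3, 82.1]
tool_rot: [3.132, -0.157, 0.011]
contact_force: [-0.2, 0.2, -0.9]
gripper_width: 23.2
grasp_force: 30.3
```

```bash
python3 -c "
from h import *
st();go(681,-66,100,0.593)
b=cap('side')
s=cv2.resize(b['frame'][200:270,260:370],None,fx=5,fy=5,interpolation=2)
cv2.imwrite('pics/w3.png',s[:,:,::-1])"
```

```text
t 15.25 p [ 519.9 -343.3   82.1] F [-0.25  0.19 -0.88] w 23.16293791721504 g 30.329389572143555
shift units [ 4.42 -9.73 -0.62]
turn units about tool z 10.97 q6 0.9082695061782956
cur yaw -1.671 tilt [ 0.0064 -0.0062 -1.    ]
```

View pics/w3.png

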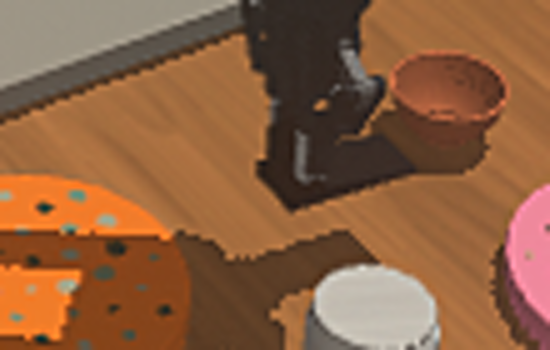

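Grasped and lifted: width is 23 mm, and the wedge is hanging level in the fingers. Now I'll turn it by -28.3 units about tool z.

{"api": "play_rows", "payload": {
  "plan": [0, 0, -1, 0, 0, -1, 0, 0, -1, 0, 0, -1, 0, 0, 0, 0, 0, -1, 0, 0, 0, 0, 0, -1, 0, 0, 0, 0, 0, -1, 0, 0, 0, 0, 0, -1, 0, 0, 0, 0, 0, -1, 0, 0, 0, 0, 0, -1, 0, 0, 0, 0, 0, -1, 0, 0, 0, 0, 0, -1, 0, 0, 0, 0, 0, -1, 0, 0, 0, 0, 0, -1]
}}

```text
clock: 16.5
position: [516.9, -340.5, 136.6]
tool_rot: [-2.852, -1.313, 0.001]
contact_force: [0.4, 0.1, -0.2]
gripper_width: 23.9
grasp_force: 30.2
```

{"api": "play_rows", "payload": {
  "plan": [0, 0, 0, 0, 0, -1, 0, 0, 0, 0, 0, -1, 0, 0, 0, 0, 0, -1, 0, 0, 0, 0, 0, -1, 0, 0, 0, 0, 0, -1, 0, 0, 0, 0, 0, -1, 0, 0, 0, 0, 0, -1, 0, 0, 0, 0, 0, -1, 0, 0, 0, 0, 0, -1, 0, 0, 0, 0, 0, -1, 0, 0, 0, 0, 0, -1, 0, 0, 0, 0, 0, -1]
}}

```text
clock: 17.7
position: [516.9, -340.5, 136.6]
tool_rot: [-1.923, -2.482, -0.0]
contact_force: [-0.2, -0.6, -1.5]
gripper_width: 24.0
grasp_force: 30.2
```

{"api": "play_rows", "payload": {
  "plan": [0, 0, 0, 0, 0, -1, 0, 0, 0, 0, 0, -1, 0, 0, 0, 0, 0, -1, 0, 0, 0, 0, 0, -1, 0, 0, 0, 0, 0, -0.3, 0, 0, 0, 0, 0, 0]
}}

```text
clock: 18.3
position: [517.1, -340.7, 136.9]
tool_rot: [-1.476, -2.772, -0.001]
contact_force: [-0.1, -0.4, -1.1]
gripper_width: 23.4
grasp_force: 30.3
```

```bash
python3 -c "
from h import *
st();go(706,-103,100,0.593)
a=cap('top');b=cap('side')
f=a['frame']
print(onplane(a,[(290.5,130),(286,221.5),(198,126),(190,217)],30).round())
print(onplane(b,[(338,188),(261,217),(211,183),(288,153)],30).round())
x=topplane('side',1)
"
```

```text
t 18.3 p [ 517.1 -340.7  136.9] F [-0.13 -0.38 -1.09] w 23.43404326191385 g 30.250110626220703
shift units [3.06 9.65 1.23]
turn units about tool z -0.01 q6 -1.3548519073413723
cur yaw 0.592 tilt [-1.e-03  9.e-04 -1.e+00]
[[ 776. -122.   30.]
 [ 420. -134.   30.]
 [ 758.  236.   30.]
 [ 401.  218.   30.]]
[[ 777. -115.   30.]
 [ 441. -132.   30.]
 [ 381.  147.   30.]
 [ 761.  207.   30.]]
side 912 slope [-0.0000e+00  5.0000e-04  5.4377e+01] sd 1.79
```

{"api": "play_rows", "payload": {
  "plan": [0.3, 0.96, 0, 0, 0, 0, 0.3, 0.96, 0, 0, 0, 0, 0.3, 0.96, 0, 0, 0, 0, 0.3, 0.96, 0, 0, 0, 0, 0.3, 0.96, 0, 0, 0, 0, 0.3, 0.96, 0.2, 0, 0, 0, 0.3, 0.96, 0.2, 0, 0, 0, 0.32, 0.97, 0.2, 0, 0, 0, 0.32, 0.98, 0.3, 0, 0, 0, 0.32, 0.98, 0.3, 0, 0, 0, 0, 0, 0, 0, 0, 0]
}}

```text
clock: 19.55
position: [707.4, -99.0, 99.7]
tool_rot: [-1.47, -2.775, -0.002]
contact_force: [-0.3, -0.4, -0.0]
gripper_width: 23.6
grasp_force: 30.2
```

```bash
python3 -c "
from h import *
st();go(706,-103,50,0.593)"
```

```text
t 19.55 p [707.4 -99.   99.7] F [-0.3  -0.39 -0.05] w 23.586492089826745 g 30.240726470947266
shift units [-0.09 -0.12  1.66]
turn units about tool z 0.04 q6 -0.8930541076309733
cur yaw 0.597 tilt [-7.0e-04  1.9e-03 -1.0e+00]
```

{"api": "play_rows", "payload": {
  "plan": [-0.09, -0.12, 0.5, 0, 0, 0, 0, 0, 0.5, 0, 0, 0, 0, 0, 0.4, 0, 0, 0, 0, 0, 0.2, 0, 0, 0, 0, 0, 0, 0, 0, 0, 0, 0, 0, 0, 0, 0]
}}

```text
clock: 20.15
position: [704.8, -107.9, 53.4]
tool_rot: [1.476, 2.773, 0.0]
contact_force: [0.8, -0.3, -1.3]
gripper_width: 23.5
grasp_force: 30.3
```

```bash
python3 -c "
from h import *
st();go(706,-103,48,0.593)
b=cap('side');a=cap('top')
s=cv2.resize(b['frame'][145:230,230:350],None,fx=5,fy=5,interpolation=2)
cv2.imwrite('pics/w4.png',s[:,:,::-1])"
```

```text
t 20.15 p [ 704.8 -107.9   53.4] F [ 0.8  -0.27 -1.25] w 23.509921560422036 g 30.25146245956421
shift units [0.11 0.12 0.18]
turn units about tool z -0.01 q6 -0.900558905558419
cur yaw 0.592 tilt [ 1.e-04 -0.e+00 -1.e+00]
```

View pics/w4.png

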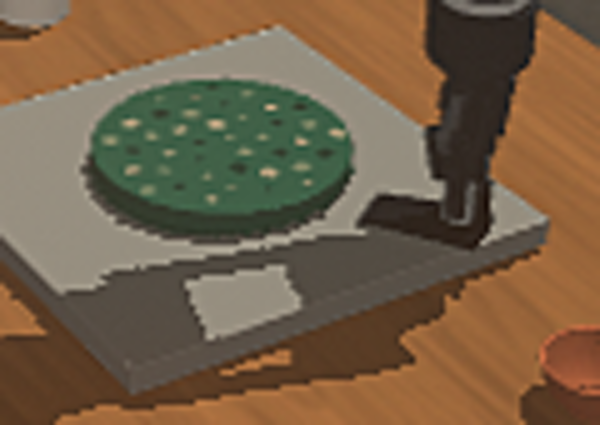

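Picture: the wedge (tip edge at crop 360–380, 196–225) points at the green disc and is just above the plate. I'll align it and lower to touch.

{"api": "play_rows", "payload": {
  "plan": [0.11, 0.12, 0.08, 0, 0, 0, 0, 0, 0.05, 0, 0, 0, 0, 0, 0, 0, 0, 0, 0, 0, 0, 0, 0, 0]
}}

```text
clock: 20.65
position: [706.0, -102.5, 49.5]
tool_rot: [1.475, 2.774, -0.0]
contact_force: [-0.4, -0.1, -1.5]
gripper_width: 23.7
grasp_force: 30.3
```

```bash
python3 -c "
from h import *
s=st();go(706,-103,48,0.593)
b=cap('side')
S=8;x0,y0,x1,y1=298,175,340,200
g=cv2.resize(b['frame'][y0:y1,x0:x1],None,fx=S,fy=S,interpolation=cv2.INTER_CUBIC).max(2)
m=(g<50).astype(np.uint8);cs,_=cv2.findContours(m,0,1);k=max(cs,key=cv2.contourArea)
p=(cv2.approxPolyDP(k,8,True).reshape(-1,2)+.5)/S-.5+[x0,y0]
for q,w in zip(p,onplane(b,p,32)):print(q.round(1),w.round(1))
t=s['position'][:2]+75*np.array([-.559,.829]);n=20*np.array([.829,.559]);print('pred tip corners',t-n,t+n)
f=b['frame'];hs=cv2.cvtColor(f,cv2.COLOR_RGB2HSV);m=cv2.inRange(hs,(55,60,20),(95,255,220));m=cv2.morphologyEx(m,cv2.MORPH_CLOSE,np.ones((5,5)))
z=b['range_z'];vv,uu=np.mgrid[0:384,0:512];px=np.c_[uu.ravel(),vv.ravel()];o,d=ray(b,px);P=o+d*z.ravel()[:,None]
k=(abs(P[:,2]-54)<4)&(m.ravel()>0)&(z.ravel()>0);Q=P[k][:,:2].astype(np.float32);Q=Q[np.hypot(*(Q-C).T)<130];print('disc side',cv2.minEnclosingCircle(Q))
"
```

```text
t 20.65 p [ 706.  -102.5   49.5] F [-0.39 -0.13 -1.52] w 23.68495852102964 g 30.25075614452362
shift units [-0.01 -0.01  0.05]
turn units about tool z 0.0 q6 -0.8936639489253229
cur yaw 0.593 tilt [-0.e+00 -1.e-04 -1.e+00]
[300.8 188.7] [652.3 -54.1  32. ]
[322.9 194.3] [ 701.3 -124.3   32. ]
[327.1 188.8] [ 736.3 -102.    32. ]
[325.9 175.8] [787.9 -25.1  32. ]
[327.3 174.6] [798.2 -20.1  32. ]
[325.2 174.6] [791.  -16.1  32. ]
[323.3 179.7] [762.2 -43.3  32. ]
[322.2 177.7] [767.1 -29.3  32. ]
[323.3 175.8] [779.1 -20.2  32. ]
[320.3 176.2] [767.3 -16.8  32. ]
[321.4 174.6] [778.3  -9.   32. ]
[318.2 176.1] [760.7 -12.   32. ]
[315.1 174.6] [756.7   3.1  32. ]
[315.8 179.8] [736.7 -30.1  32. ]
[318.9 181.6] [739.7 -46.2  32. ]
[318.9 184.4] [727.8 -62.8  32. ]
[317.4 185.3] [719.3 -65.   32. ]
[319.8 187.9] [716.4 -84.1  32. ]
[321.3 187.8] [721.8 -86.1  32. ]
[322.1 181.1] [752.1 -49.   32. ]
[325.2 181.9] [758.7 -59.9  32. ]
[323.1 189.8] [ 719.4 -100.3   32. ]
[316.7 188.8] [702.9 -83.3  32. ]
[316.6 185.2] [717.  -62.7  32. ]
[305.7 183.8] [687.  -34.9  32. ]
pred tip corners [647.47717683 -51.47962706] [680.63717683 -29.11962706]
disc side ((601.5250854492188, 59.14314651489258), 101.07875061035156)
```

{"api": "play_rows", "payload": {
  "plan": [0, 0, 0.03, 0, 0, 0, 0, 0, 0, 0, 0, 0]
}}

```text
clock: 20.9
position: [705.9, -102.7, 48.5]
tool_rot: [-1.475, -2.773, 0.0]
contact_force: [-0.1, -0.4, -0.3]
gripper_width: 23.0
grasp_force: 30.3
```

{"api": "play_rows", "payload": {
  "plan": [0, 0, 0.02, 0, 0, 0, 0, 0, 0, 0, 0, 0]
}}

```text
clock: 21.1
position: [706.0, -102.8, 48.4]
tool_rot: [1.476, 2.773, -0.0]
contact_force: [-0.1, 0.5, 1.5]
gripper_width: 23.5
grasp_force: 30.5
```

{"api": "play_rows", "payload": {
  "plan": [0.2, 0, 0, 0, 0, 0, 0.2, 0, 0, 0, 0, 0, 0.2, 0, 0, 0, 0, 0, 0.2, 0, 0, 0, 0, 0, 0.15, 0, 0, 0, 0, 0, 0.1, 0, 0, 0, 0, 0, 0, 0, 0, 0, 0, 0]
}}

```text
clock: 21.8
position: [688.2, -75.9, 48.4]
tool_rot: [-1.475, -2.774, -0.001]
contact_force: [-1.1, 0.4, 3.6]
gripper_width: 23.5
grasp_force: 31.0
```

{"api": "play_rows", "payload": {
  "plan": [0.1, 0, 0, 0, 0, 0, 0.07, 0, 0, 0, 0, 0, 0, 0, 0, 0, 0, 0]
}}

```text
clock: 22.1
position: [685.9, -72.4, 48.4]
tool_rot: [1.475, 2.773, 0.0]
contact_force: [1.5, -1.8, 4.1]
gripper_width: 23.7
grasp_force: 30.9
```

```bash
python3 -c "
from h import *
s=st();print('tcp r',np.hypot(*(s['position'][:2]-C))-75)
topplane('side',1)
b=cap('side')
s=cv2.resize(b['frame'][145:215,230:350],None,fx=6,fy=6,interpolation=2)
cv2.imwrite('pics/w5.png',s[:,:,::-1])"
```

```text
t 22.1 p [685.9 -72.4  48.4] F [ 1.53 -1.8   4.07] w 23.684497131653842 g 30.939497351646423
tcp r 83.61328065087159
side 906 slope [ 2.20000e-03 -5.00000e-04  5.44804e+01] sd 1.79
```

View pics/w5.png

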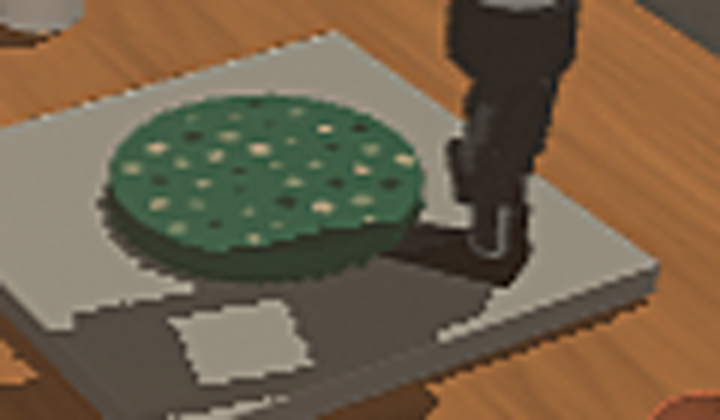

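The tongue has entered under the rim (crop 400,245) and the disc is level. I'll go on in small steps, watching the horizontal force.

{"api": "play_rows", "payload": {
  "plan": [0.07, 0, 0, 0, 0, 0, 0.07, 0, 0, 0, 0, 0, 0, 0, 0, 0, 0, 0, 0, 0, 0, 0, 0, 0]
}}

```text
clock: 22.6
position: [683.4, -68.9, 48.4]
tool_rot: [1.475, 2.773, 0.0]
contact_force: [1.0, -2.1, 5.1]
gripper_width: 23.5
grasp_force: 31.1
```

{"api": "play_rows", "payload": {
  "plan": [0.07, 0, 0, 0, 0, 0, 0, 0, 0, 0, 0, 0, 0, 0, 0, 0, 0, 0]
}}

```text
clock: 22.9
position: [682.3, -67.2, 48.3]
tool_rot: [1.475, 2.773, 0.0]
contact_force: [1.7, -2.3, 5.6]
gripper_width: 23.7
grasp_force: 31.1
```

{"api": "play_rows", "payload": {
  "plan": [0.05, 0, 0, 0, 0, 0, 0, 0, 0, 0, 0, 0, 0, 0, 0, 0, 0, 0]
}}

```text
clock: 23.2
position: [681.5, -66.0, 48.4]
tool_rot: [1.475, 2.773, 0.0]
contact_force: [0.8, -1.6, 5.0]
gripper_width: 23.3
grasp_force: 31.1
```

```bash
python3 -c "
from h import *
s=st();print('tcp r',np.hypot(*(s['position'][:2]-C))-75)
topplane('side',1)"
```

```text
t 23.2 p [681.5 -66.   48.4] F [ 0.76 -1.64  5.03] w 23.280325583269747 g 31.11789107322693
tcp r 75.8313238871871
side 906 slope [-2.00000e-03 -6.00000e-04  5.43557e+01] sd 1.67
```

{"api": "play_rows", "payload": {
  "plan": [0.05, 0, 0, 0, 0, 0, 0, 0, 0, 0, 0, 0, 0, 0, 0, 0, 0, 0]
}}

```text
clock: 23.55
position: [680.9, -65.1, 48.4]
tool_rot: [1.475, 2.772, -0.0]
contact_force: [2.3, -3.3, 4.8]
gripper_width: 23.4
grasp_force: 31.1
```

{"api": "play_rows", "payload": {
  "plan": [0.05, 0, 0, 0, 0, 0, 0, 0, 0, 0, 0, 0, 0, 0, 0, 0, 0, 0]
}}

```text
clock: 23.85
position: [680.7, -64.5, 48.4]
tool_rot: [1.474, 2.771, -0.001]
contact_force: [3.3, -4.7, 4.0]
gripper_width: 23.3
grasp_force: 31.1
```

{"api": "play_rows", "payload": {
  "plan": [0.05, 0, 0, 0, 0, 0, 0, 0, 0, 0, 0, 0, 0, 0, 0, 0, 0, 0]
}}

```text
clock: 24.15
position: [680.3, -63.7, 48.4]
tool_rot: [1.473, 2.77, -0.001]
contact_force: [4.7, -6.6, 3.2]
gripper_width: 23.6
grasp_force: 31.0
```

```bash
python3 -c "
from h import *
s=st();print('tcp r',np.hypot(*(s['position'][:2]-C))-75)
topplane('side',2)"
```

```text
t 24.15 p [680.3 -63.7  48.4] F [ 4.68 -6.63  3.2 ] w 23.643444807915536 g 31.010679602622986
tcp r 73.28246116913098
side 1820 slope [ 2.00000e-04 -5.00000e-04  5.45228e+01] sd 1.82
```

It's bearing: force rises to 8 N and the disc is level. I'll relieve the push and release.

{"api": "play_rows", "payload": {
  "plan": [-0.06, 0, 0, 0, 0, 0, 0, 0, 0, 0, 0, 0, 0, 0, 0, 0, 0, 0]
}}

```text
clock: 24.55
position: [680.3, -63.7, 48.4]
tool_rot: [1.475, 2.772, 0.001]
contact_force: [2.5, -2.0, 5.2]
gripper_width: 23.3
grasp_force: 31.2
```

{"api": "play_rows", "payload": {
  "plan": [0, 0, 0, 0, 0, 0, 0, 0, 0, 0, 0, 0, 0, 0, 0, 0, 0, 0, 0, 0, 0, 0, 0, 0],
  "claw": -0.3
}}

```text
clock: 24.95
position: [678.5, -62.9, 47.1]
tool_rot: [-1.474, -2.771, 0.001]
contact_force: [0.2, 1.2, -0.2]
gripper_width: 55.7
grasp_force: 0.0
```

{"api": "play_rows", "payload": {
  "plan": [0, 0, -0.3, 0, 0, 0, 0, 0, -0.7, 0, 0, 0, 0, 0, -1, 0, 0, 0, 0, 0, 0, 0, 0, 0, 0, 0, 0, 0, 0, 0]
}}

```text
clock: 25.45
position: [680.2, -63.7, 109.4]
tool_rot: [1.474, 2.772, 0.001]
contact_force: [-0.7, -0.1, -0.7]
gripper_width: 55.1
grasp_force: 0.0
```

```bash
python3 -c "
from h import *
s=st()
topplane('side',1)
P=C+86*np.array([.559,-.829]);print(P);go(P[0],P[1],70)
b=cap('side')
s=cv2.resize(b['frame'][145:215,230:350],None,fx=6,fy=6,interpolation=2)
cv2.imwrite('pics/w6.png',s[:,:,::-1])"
```

```text
t 25.45 p [680.2 -63.7 109.4] F [-0.73 -0.14 -0.7 ] w 55.13057013418528 g 0.0
side 905 slope [3.20000e-03 2.00000e-04 5.43579e+01] sd 1.8
[645.074 -12.294]
shift units [2.05 0.01 1.27]
cur yaw 0.593 tilt [-4.e-04  2.e-04 -1.e+00]
```

View pics/w6.png

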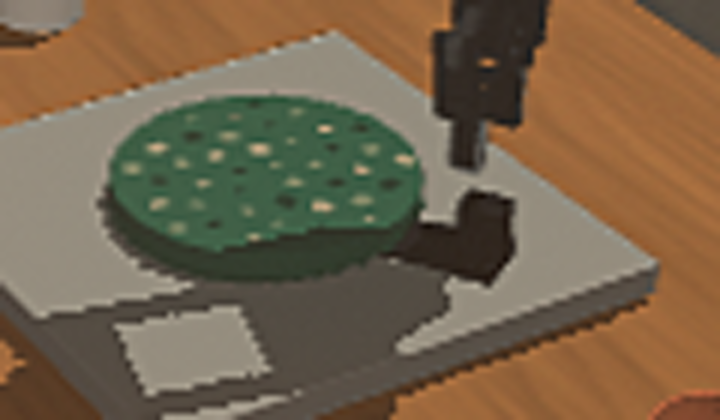

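The wedge sits free under the rim (crop 410,235), flat, and the disc is level. Now the check press.

{"api": "play_rows", "payload": {
  "plan": [0, 0, 0, 0, 0, 0, 0.7, 0, 0, 0, 0, 0, 0.7, 0, 0, 0, 0, 0, 0.6, 0, 0, 0, 0, 0, 0, 0, 0.8, 0, 0, 0, 0, 0, 0.6, 0, 0, 0, 0, 0, 0.3, 0, 0, 0, 0, 0, 0.05, 0, 0, 0, 0, 0, 0, 0, 0, 0],
  "claw": 1
}}

```text
clock: 26.45
position: [646.2, -13.9, 55.3]
tool_rot: [-1.475, -2.773, 0.0]
contact_force: [0.8, 0.9, 0.2]
gripper_width: -0.2
grasp_force: 0.0
```

{"api": "play_rows", "payload": {
  "plan": [0, 0, 0.03, 0, 0, 0, 0, 0, 0, 0, 0, 0]
}}

```text
clock: 26.65
position: [646.5, -14.0, 55.0]
tool_rot: [1.475, 2.773, 0.0]
contact_force: [-0.4, -0.1, 0.2]
gripper_width: -0.2
grasp_force: 0.0
```

{"api": "play_rows", "payload": {
  "plan": [0, 0, 0.03, 0, 0, 0, 0, 0, 0, 0, 0, 0, 0, 0, 0, 0, 0, 0]
}}

```text
clock: 26.95
position: [646.5, -14.0, 54.2]
tool_rot: [1.475, 2.773, 0.0]
contact_force: [0.0, -1.2, 1.5]
gripper_width: -0.2
grasp_force: 1.2
```

{"api": "play_rows", "payload": {
  "plan": [0, 0, 0.03, 0, 0, 0, 0, 0, 0, 0, 0, 0, 0, 0, 0, 0, 0, 0]
}}

```text
clock: 27.25
position: [646.5, -14.0, 54.1]
tool_rot: [1.475, 2.773, 0.0]
contact_force: [-1.6, 0.0, 7.4]
gripper_width: -0.0
grasp_force: 3.6
```

7.4 N and it doesn't rock. I'll check the level, hold, then retreat.

```bash
python3 -c "
from h import *
st();topplane('side',2)"
```

```text
t 27.25 p [646.5 -14.   54.1] F [-1.59  0.04  7.38] w -0.018117587880800007 g 3.5878113156650215
side 1686 slope [ 3.0000e-04 -5.0000e-04  5.4523e+01] sd 1.8
```

{"api": "play_rows", "payload": {
  "plan": [0, 0, -0.1, 0, 0, 0, 0, 0, -0.5, 0, 0, 0, 0, 0, -1, 0, 0, 0, 0, 0, -1, 0, 0, 0, 0, 0, -1, 0, 0, 0, 0, 0, 0, 0, 0, 0, 0, 0, 0, 0, 0, 0, 0, 0, 0, 0, 0, 0]
}}

```text
clock: 28.15
position: [645.1, -13.6, 159.9]
tool_rot: [-1.474, -2.772, 0.001]
contact_force: [-0.3, 0.0, -0.3]
gripper_width: -0.1
grasp_force: 0.0
```

```bash
python3 -c "
from h import *
st();topplane('side',2)
b=cap('side')
z=b['range_z'].ravel();vv,uu=np.mgrid[0:384,0:512];px=np.c_[uu.ravel(),vv.ravel()];o,d=ray(b,px);P=o+d*z[:,None]
hs=cv2.cvtColor(b['frame'],cv2.COLOR_RGB2HSV);m=cv2.morphologyEx(cv2.inRange(hs,(55,60,20),(95,255,220)),cv2.MORPH_CLOSE,np.ones((5,5))).ravel()>0
Q=P[(abs(P[:,2]-54)<4)&m&(z>0)][:,:2].astype(np.float32);Q=Q[np.hypot(*(Q-C).T)<130];c,_=cv2.minEnclosingCircle(Q);print(c)
k=(P[:,2]>66)&(P[:,2]<80)&(np.hypot(P[:,0]-681,P[:,1]+64)<35)&(b['frame'].reshape(-1,3).max(1)<60)
H=P[k].mean(0);print('handle top',k.sum(),H.round(1),'r-75',np.hypot(*(H[:2]-c))-75)
"
```

```text
t 28.15 p [645.1 -13.6 159.9] F [-0.33  0.04 -0.26] w -0.1408749277012358 g 0.0
side 1821 slope [ 4.00000e-04 -1.70000e-03  5.44155e+01] sd 1.72
(605.3004760742188, 60.428382873535156)
handle top 39 [681.5 -71.8  72.5] r-75 77.59941115887821
```

Level, with the tip at about 77 mm, so I'm handing in.

```bash
python3 -c "
from bench import r
print(r.finish_job())"
```

```text
the job is handed in; nothing more can be done
None
```

The job is handed in: the wedge is under the rim at the rocking spot (-56°), its tip about 77 mm from the casting's centre. In the check press the casting stayed level and did not rock at about 7 N; the hand-in returned no verdict.

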